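# Make room in the canister row and slot the chutney box in

### The arm

A 6-joint arm with a two-finger parallel gripper is mounted at the origin on the work surface. World frame = base frame: x ahead of the robot, y to its left, z up, the work surface at z = 0. Lengths are in mm, angles in rad, forces in N, time in s.
With the tool pointing down it reaches from about 250 to 775 mm from the base axis. Payload 4 kg.
Tool frame: the origin (TCP) lies at the very end of the fingers, on their centre line; the grasp point (between the pads) lies 19 mm behind it (grasp_offset is the distance from the TCP to the grasp point, in mm); z points along the fingers, y is the direction in which the jaws open and shut (so a half turn about z gives the same grasp; the last joint's range is limited). The gripper opens to 85 mm and grips with 20 to 120 N. Pads are 22 mm wide; open, the fingers measure 114 mm over their backs; the gripper's body (76 mm by 85 mm) begins 54 mm behind the grasp point. The pads swing forward as they close: fully open they stand 13 mm farther back than shut.
Start: joints at [1.228, 0.087, 1.371, -0, 1.684, -0.103], TCP at [130.638, 534.277, 231.341] pointing down, gripper open.
Joint ranges: [-3.1, 3.1], [-0.76, 2.03], [0.27, 2.55], [-1.08, 4.22], [0.17, 2.65], [-2.57, 2.57]. Speed limits (rad/s): [2.79, 2.79, 3.14, 3.14, 3.14, 3.14].

### API

Orientations are given as a unit quaternion [w, x, y, z].
In Python, from rig import state, snapshot, camera_params, sign_off, grasp_offset gives the robot as it stands.
- The arm moves only by the tool send_rows, never from a script. Its argument "targets" is one flat list of numbers, 7 for each row, row after row: the turn, a rotation vector about the tool's x, y, z in units of 6 degrees (1.0 is 6 degrees), then the shift along the tool's x, y, z in units of 40 mm (1.0 is 40 mm), then the finger opening in mm, from 0 to 85.4. A call has 1 to 5 rows; each row is the pose to reach, as a shift and turn from the pose measured when the call began, along the tool's axes at that moment; what a row does not reach only later rows make up. A row lasts 1/12 s, in which the tool goes at most 41.7 mm and 7.16 degrees, less where a joint would pass 70% of its speed; a pose out of reach is approached as far as the arm can. A call with a gripper value outside its range is refused whole. The fingers move at their own pace and stop on an object; "grip_force" is the grip in N (left out, the last holds). Time passes only in rows, so rows that repeat a pose let the fingers close. It gives the time, the measured TCP pose, the force and the opening at its end, in the units of the state.
- state(): the state, without advancing time (a new reading comes with each control period).
- snapshot(name): name is "scene" or "side" or "wrist"; returns the picture (480x640x3 uint8, blue, green, red); there is no depth.
- camera_params(name): a dict with "fx", "fy", "cx", "cy" (pixels), "distortion" ([k1, k2, p1, p2, k3] as OpenCV has them; the pictures are not rectified), "extrinsics" (4x4, takes a point from world to camera coordinates). Camera axes: x right, y down, z forward; pixel columns grow to the right and rows downward; lengths in mm; the calibration is good to about 2 mm. A picture is of the moment at which its call begins: read the wrist's pose just before it. camera_params takes no time and is no camera call; for the wrist camera it gives the pose at the moment of the call.
- sign_off(): hands the job in, once; it reports no verdict.
The state is a dict: "t": time; "joints": joint angles; "joint_vel": joint speeds; "joint_torque": joint torques, N m; "tcp_pos": TCP position; "tcp_rot": TCP orientation; "contact_force": force on the tool from outside, world axes, zero at the start; "moment": the same for the moment, N m; "width": finger opening in mm.
Only numpy, scipy, OpenCV 4.12 (cv2) and the standard library are available. Lean on these libraries where they do the work, as an engineer would, in place of code of your own. Each camera call takes 0.05 s, during which the arm holds its last target. There are 200 camera calls.

### The job

Put the chutney box away in the steel rack, directly to the right (as seen from the robot) of the tallest canister, between it and the next one: the row is packed tight there, so slide the canisters apart along the rack to open a gap, without lifting or tipping them, and lower the box into the gap without dropping it. It must stand upright and square on the rack floor in line with the row, with all the canisters still standing in the rack; leave the tiffin, the pickle jar, the katoris and the spatula where they are.

Things in the scene. Friction and masses are not known exactly. Their poses are not given: they have to be found in the camera images.
- rack_floor (a point): centre of the floor of the fixed dark steel rack that holds the row, on the floor's upper face, 6 mm above the marble. x points to the rack's back (away from the robot), y along the row to its left end, z up. Inside it is 258 mm long (y) and 72 mm deep (x); above the floor the 4 mm thick end walls rise 40 mm, the back rail 22 mm, the front lip 10 mm
- rack: the same rack (origin on the marble below the floor's centre). The four canisters start as one block, about 1 mm apart; the spare room, 63 mm in all, is at the block's two ends in any split. With the box in, 16 mm is left over in all
- tall_mid (a point): steel canister in the rack, the tallest; starts first, second or third from the left. 64 mm deep (own x), 48 wide along the row (own y), 110 high to the flat lid top. Mid-top bar grip: 26 high, 30 along own y, 14 thick along x. About 0.25 kg; slides easily on the polished rack floor when drawn sideways by its grip, pushing neighbours along. Point: centre of the body, 55 mm above its underside; x to the rack's back, z up
- can_b_mid (a point): steel canister in the rack, one of three equal low ones, place varies. 64 mm deep (own x), 48 wide along the row (own y), 90 high to the flat lid top. Mid-top bar grip: 26 high, 30 along own y, 14 thick along x. About 0.25 kg; slides easily on the polished rack floor when drawn sideways by its grip, pushing neighbours along. Point: centre of the body, 45 mm above its underside; x to the rack's back, z up
- can_c_mid (a point): steel canister in the rack, one of three equal low ones, place varies. 64 mm deep (own x), 48 wide along the row (own y), 90 high to the flat lid top. Mid-top bar grip: 26 high, 30 along own y, 14 thick along x. About 0.25 kg; slides easily on the polished rack floor when drawn sideways by its grip, pushing neighbours along. Point: centre of the body, 45 mm above its underside; x to the rack's back, z up
- can_d_mid (a point): steel canister in the rack, one of three equal low ones, at the right end. 64 mm deep (own x), 48 wide along the row (own y), 90 high to the flat lid top. Mid-top bar grip: 26 high, 30 along own y, 14 thick along x. About 0.25 kg; slides easily on the polished rack floor when drawn sideways by its grip, pushing neighbours along. Point: centre of the body, 45 mm above its underside; x to the rack's back, z up
- chutney_mid (a point): plastic chutney box standing alone on the marble: 64 mm deep (own x), 50 wide (own y), 90 high to the flat lid top. Mid-top bar grip: 26 high, 30 along own y, 14 thick along x; the lid stays on; about 0.16 kg. Point: centre of the body, 45 mm above its underside; z up. It goes in with its x along the rack's x (a half turn is as good)
- chutney: the same chutney box; the origin is at the centre of its underside
- tiffin: bystander: a four-tier stacked steel tiffin with side clamps and a top handle, 104 mm across (124 mm over the clamps), 218 mm high to the top of the handle; it stands between the chutney box and the rack; origin at the centre of its underside, z up
- jar: bystander: a white ceramic pickle jar, 76 mm across, 124 mm high, close beside the chutney box; origin at the centre of its underside, z up
- katoris: bystander: two steel bowls nested in each other, 92 mm across, 48 mm high, in front of the rack; origin at the centre of the underside
- spatula: bystander: a wooden spatula 240 mm long lying flat beyond the rack; origin below its middle, long axis x
Not all that is in view belongs to the job. Leave any purple look-alike of the part that bears tall_mid alone.

How it is judged:
By the outcome, as a careful person would: the job done as asked, in the order asked, and still so for the second after the job is handed in, with the robot touching nothing.
It also fails if it takes over 72 s, if anything falls off the work surface, if the arm or the gripper's body presses on something with over 40 N, if the wrist force passes 120 N, or if a joint passes its speed limit or range.

## Working session

There is one attempt and no reset: what is moved stays moved. The work goes in short steps, Python scripts to look and compute and a tool call to move; the robot and the scene stay as the last step left them, time stands still between calls to the robot, and variables do not carry over. Pictures are saved under pics/ and viewed, about 8 in all and at most 12, crops included, and the job is handed in when it is done.

Besides the shell and the picture viewer there is one more tool, called after ">>>" as name(argument=value, ...), one argument or row to a line, values as JSON. send_rows: Moves the arm, as the interface text tells. Its arguments: {"type":"object","properties":{"targets":{"type":"array"},"grip_force":{"type":"number"}},"required":["targets"]}

```bash
mkdir -p pics; ls; python3 - <<'E'
from rig import *
import cv2,numpy as np
for n in("scene","side"):
    im=snapshot(n); cv2.imwrite(f"pics/{n}0.png",im); p=camera_params(n); print(n,p)
print(state(),grasp_offset)
E
```

```text
pics
scene {'fx': 508.43340982007726, 'fy': 508.43340982007726, 'cx': 312.3936827790147, 'cy': 241.05117983750873, 'distortion': array([-0.06120124,  0.        ,  0.        ,  0.        ,  0.        ]), 'extrinsics': array([[ 3.17144881e-01,  9.48268204e-01, -1.43714145e-02,
        -1.37201620e+02],
       [ 7.80359947e-01, -2.69540135e-01, -5.64257449e-01,
        -4.36369296e+02],
       [-5.38941071e-01,  1.67736485e-01, -8.25473800e-01,
         1.50566474e+03],
       [ 0.00000000e+00,  0.00000000e+00,  0.00000000e+00,
         1.00000000e+00]])}
side {'fx': 526.3839796697243, 'fy': 526.3839796697243, 'cx': 319.4606455677755, 'cy': 237.3155846158217, 'distortion': array([-0.14976294,  0.        ,  0.        ,  0.        ,  0.        ]), 'extrinsics': array([[ 9.94699544e-01, -1.01882418e-01, -1.38849181e-02,
        -6.01470037e+02],
       [-7.41006943e-02, -6.16649307e-01, -7.83742764e-01,
         7.55401780e+01],
       [ 7.12874831e-02,  7.80617451e-01, -6.20930342e-01,
         1.37717627e+03],
       [ 0.00000000e+00,  0.00000000e+00,  0.00000000e+00,
         1.00000000e+00]])}
{'t': 0.1, 'joints': array([ 1.22786680e+00,  8.78993363e-02,  1.37213276e+00, -3.76219961e-05,
        1.68360073e+00, -1.03074567e-01]), 'joint_vel': array([ 0.00075349, -0.00074779, -0.00569541,  0.00234095,  0.0004865 ,
       -0.00043587]), 'joint_torque': array([ 1.90654486e-03, -3.53014290e+01, -3.14218569e+01, -8.96223128e-05,
        7.87879690e-03,  3.86085514e-05]), 'tcp_pos': array([130.50721427, 533.82144209, 230.2311691 ]), 'tcp_rot': array([-2.07370235e-04,  1.19642229e-01,  9.92816547e-01, -9.98962658e-04]), 'contact_force': array([ 0.46748975, -0.1082932 ,  0.45244348]), 'moment': array([0.00045703, 0.07324977, 0.07198555]), 'width': 85.07802902683575} 18.700000000000003
```

View pics/scene0.png

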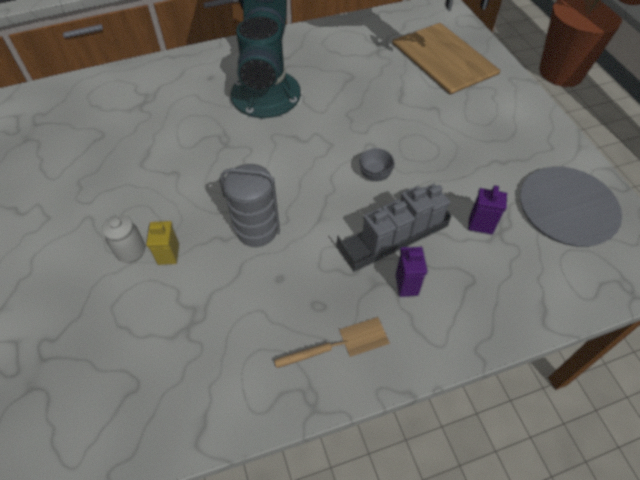

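View pics/side0.png

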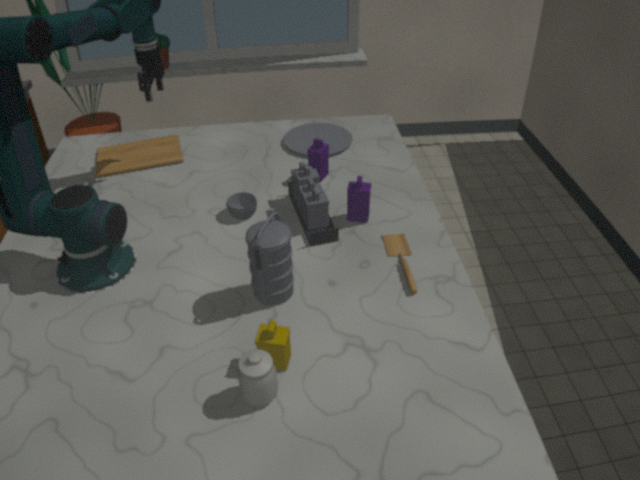

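The scene camera shows a yellow chutney box (163,243), the jar (124,240), the tiffin (250,205), and the rack from (350,250) to (450,225). The purple look-alikes are at (488,210) and (411,272). The side camera shows the same layout. Next I'll enlarge the rack to find the tallest canister.

```bash
python3 - <<'E'
import cv2,numpy as np
a=cv2.imread("pics/scene0.png")[170:280,325:465]; b=cv2.imread("pics/side0.png")[155:250,275:350]
c=cv2.imread("pics/scene0.png")[205:275,95:195]
f=lambda i,s:cv2.resize(i,None,fx=s,fy=s,interpolation=cv2.INTER_CUBIC)
a=f(a,3.2);b=f(b,4);c=f(c,3)
o=np.zeros((590,800,3),np.uint8)
o[:a.shape[0],:a.shape[1]]=a; o[:b.shape[0],460:460+b.shape[1]]=b; o[370:370+c.shape[0],:c.shape[1]]=c
o=np.clip(o.astype(float)*1.5,0,255).astype(np.uint8)
cv2.imwrite("pics/crop1.png",o)
E
```

```text
(no output)
```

View pics/crop1.png

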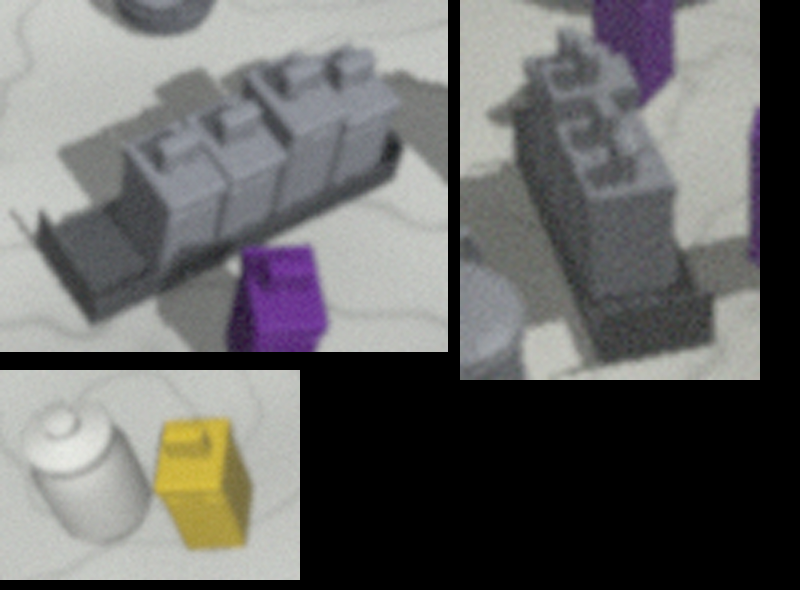

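From the robot's left, the row in the scene image (image right is +y) is low (435,190), tall (418,193), low (399,207), low (381,216). The tall one is second from the left: its lid steps up over both neighbours in the crop, at crop (255,75). The purple cans outside the rack are decoys. The box goes between the 2nd and 3rd, and most of the spare room is at the right end.

```bash
cat > h.py <<'E'
import numpy as np,cv2
from scipy.spatial.transform import Rotation as R
from rig import *
def K(p): return np.array([[p['fx'],0,p['cx']],[0,p['fy'],p['cy']],[0,0,1]])
def bp(p,uv,z):
    u=cv2.undistortPoints(np.array([[uv]],float),K(p),p['distortion'])[0,0]
    E=p['extrinsics'];Rm=E[:3,:3];c=-Rm.T@E[:3,3];d=Rm.T@np.array([*u,1]);return c+d*(z-c[2])/d[2]
def pj(p,X):
    E=p['extrinsics'];return cv2.projectPoints(np.array(X,float).reshape(-1,3),cv2.Rodrigues(E[:3,:3])[0],E[:3,3],K(p),p['distortion'])[0][:,0]
def rot(s): w,x,y,z=s['tcp_rot'];return R.from_quat([x,y,z,w])
def plan(pos,yaw,s=None):
    """tool-down with tool y axis at world angle yaw (mod pi); prints turn units & shift units"""
    s=s or state();r=rot(s);best=None
    for k in(0,np.pi):
        a=yaw+k;y=np.array([np.cos(a),np.sin(a),0]);z=np.array([0,0,-1.]);x=np.cross(y,z)
        t=(r.inv()*R.from_matrix(np.c_[x,y,z])).as_rotvec()
        if best is None or np.linalg.norm(t)<np.linalg.norm(best):best=t
    print('turn',np.round(np.degrees(best)/6,2),'shift',np.round(r.inv().apply(np.array(pos)-s['tcp_pos'])/40,3))
E
python3 - <<'E'
from h import *
p=camera_params('scene')
f=lambda uv:(325+uv[0]/3.2,170+uv[1]/3.2)
for n,uv,z in[('rackBR',(95,322),0),('rackBL',(400,178),20),('b4',(180,143),122),('b3',(238,115),122),('b2',(300,65),142),('b1',(352,55),122),('rackFR top?',(40,235),6)]:
    print(n,bp(p,f(uv),z).round())
g=lambda uv:(95+uv[0]/3,205+uv[1]/3)
for n,uv,z in[('chbar',(185,62),116),('c1',(187,178),0),('c2',(245,176),0),('t1',(157,121),90),('t2',(221,119),90),('t3',(230,50),90),('t4',(166,52),90)]:
    print(n,bp(p,g(uv),z).round())
for n,uv,z in[('tiffin',(250,172),200),('tifbase',(257,237),0),('kat',(377,158),48),('jartop',(116,222),120)]: print(n,bp(p,uv,z).round())
q=camera_params('wrist');s=state();E=q['extrinsics'];T=np.eye(4);T[:3,:3]=rot(s).as_matrix();T[:3,3]=s['tcp_pos']
print((np.linalg.inv(T)@np.linalg.inv(E)).round(3),q['fx'])
E
```

```text
rackBR [655.  27.   0.]
rackBL [624. 281.  20.]
b4 [609.  99. 122.]
b3 [600. 146. 122.]
b2 [587. 195. 142.]
b1 [577. 243. 122.]
rackFR top? [576.  14.   6.]
chbar [ 474. -367.  116.]
c1 [ 491. -399.    0.]
c2 [ 504. -356.    0.]
t1 [ 499. -398.   90.]
t2 [ 512. -354.   90.]
t3 [ 452. -337.   90.]
t4 [ 438. -383.   90.]
tiffin [ 468. -147.  200.]
tifbase [ 492. -159.    0.]
kat [389. 189.  48.]
jartop [ 437. -450.  120.]
[[-0.00000e+00 -9.56000e-01 -2.92000e-01  7.48360e+01]
 [ 1.00000e+00  0.00000e+00 -1.00000e-03  4.04000e-01]
 [ 1.00000e-03 -2.92000e-01  9.56000e-01 -1.43322e+02]
 [ 0.00000e+00  0.00000e+00  0.00000e+00  1.00000e+00]] 370.2851482531813
```

```bash
python3 -c "
from h import *
plan((590,150,270),0.22)"
```

```text
turn [-2.000e-02  1.000e-02  1.061e+01] shift [-13.438  -6.594  -0.983]
```

>>> send_rows(
  targets=[0, 0, 5, -4.5, -2.2, -0.4, 85, 0, 0, 5, -4.5, -2.2, -0.4, 85, 0, 0, 5, -4.5, -2.2, -0.4, 85, 0, 0, 5, -4.5, -2.2, -0.4, 85, 0, 0, 5, -4.5, -2.2, -0.4, 85],
)

```text
t: 0.52
tcp_pos: [285.9, 403.6, 246.1]
tcp_rot: [0.0, 0.375, 0.927, -0.001]
contact_force: [-0.3, 0.2, 0.2]
width: 84.9
```

```bash
python3 -c "
from h import *
print(state()['tcp_pos'],state()['t']);plan((590,150,270),0.22)"
```

```text
[285.85900704 403.64744006 246.08441646] 0.5167
turn [-0.02  0.02  5.56] shift [-9.875  0.725 -0.584]
```

>>> send_rows(
  targets=[0, 0, 5.56, -5, 0.37, -0.58, 85, 0, 0, 5.56, -5, 0.37, -0.58, 85, 0, 0, 5.56, -5, 0.37, -0.58, 85, 0, 0, 5.56, -5, 0.37, -0.58, 85, 0, 0, 5.56, -5, 0.37, -0.58, 85],
)

```text
t: 0.93
tcp_pos: [441.3, 273.3, 269.4]
tcp_rot: [0.001, 0.628, 0.778, -0.002]
contact_force: [-0.0, 0.6, -0.0]
width: 85.2
```

```bash
python3 -c "
from h import *
plan((590,150,270),0.22)"
```

```text
turn [-0.02  0.03 -0.06] shift [-3.801  2.979 -0.009]
```

>>> send_rows(
  targets=[0, 0, 0, -3.8, 2.98, 0, 85, 0, 0, 0, -3.8, 2.98, 0, 85, 0, 0, 0, -3.8, 2.98, 0, 85, 0, 0, 0, -3.8, 2.98, 0, 85, 0, 0, 0, -3.8, 2.98, 0, 85],
)

```text
t: 1.35
tcp_pos: [592.0, 147.0, 268.3]
tcp_rot: [0.001, 0.629, 0.778, -0.002]
contact_force: [-1.0, 0.4, 0.2]
width: 85.1
```

```bash
python3 - <<'E'
from h import *
import json
s=state();p=camera_params('wrist');print(s['tcp_pos'])
im=snapshot('wrist');cv2.imwrite('pics/w1.png',im);np.save('w1.npy',p['extrinsics'])
print(p['extrinsics'].round(3),p['distortion'],camera_params('wrist')['extrinsics'][:3,3])
E
```

```text
[592.04298129 147.00198029 268.31332973]
[[ 9.78000e-01  2.09000e-01 -4.00000e-03 -6.08390e+02]
 [ 2.01000e-01 -9.33000e-01  2.97000e-01 -3.17540e+01]
 [ 5.80000e-02 -2.92000e-01 -9.55000e-01  4.23656e+02]
 [ 0.00000e+00  0.00000e+00  0.00000e+00  1.00000e+00]] [0.00175321 0.         0.         0.         0.        ] [-610.68119743  -33.22485714  421.49657204]
```

View pics/w1.png

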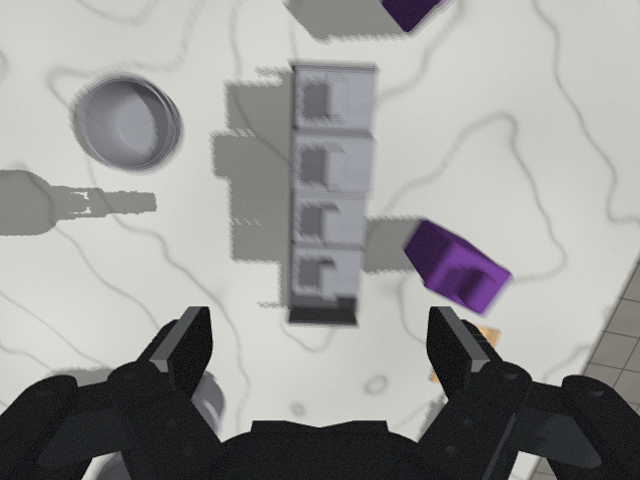

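The wrist view shows the row running up the image (up is robot-left), with bars at (318,98), (318,163), (320,220) and (318,272). The spare floor is at the right end, v 300–325. The arm was still settling, so I'll retake it and enlarge.

```bash
python3 - <<'E'
from h import *
im=snapshot('wrist')
p=camera_params('wrist');im=snapshot('wrist');q=camera_params('wrist')
print(abs(p['extrinsics']-q['extrinsics']).max());np.save('w2.npy',p['extrinsics']);cv2.imwrite('pics/w2.png',im)
c=im[45:340,270:400];c=cv2.resize(c,None,fx=2,fy=2,interpolation=cv2.INTER_CUBIC)
c=np.clip(c*1.5,0,255).astype(np.uint8)
o=np.hstack([c,np.zeros((c.shape[0],20,3),np.uint8)])
# grid ticks each 20px
for v in range(45,340,20): cv2.putText(o,str(v),(236,(v-45)*2+4),0,.3,(0,0,255),1);cv2.line(o,(225,(v-45)*2),(234,(v-45)*2),(0,0,255),1)
cv2.imwrite('pics/w2c.png',o)
C=-p['extrinsics'][:3,:3].T@p['extrinsics'][:3,3];print(C)
E
```

```text
1.1985400575948688
[577.6330322  220.41980954 410.08529301]
```

View pics/w2c.png

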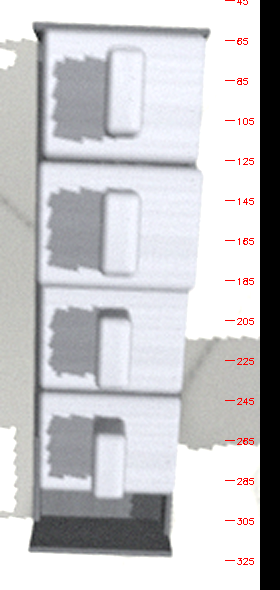

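Tall is confirmed as the second from the left: its lid is 81 px wide, against about 75 px for the trend of its neighbours. The box gap goes between it (bar at full-image (330,161)) and the third (bar (327,218)).

```bash
python3 - <<'E'
from h import *
p=camera_params('wrist');print(state()['tcp_pos'],state()['t'])
p['extrinsics']=np.load('w2.npy')
f=lambda a,b:(270+a/2,45+b/2)
pts=[('wallR in bot L',35+5,517,6),('wallR in bot R',166,515,6),('wallR top L',30,550,46),('wallR top R',171,552,46),
('wallL top L',35,24,46),('wallL top R',209,33,46),
('1 FL',44,28,96),('1 FR',200,36,96),('1 NL',42,158,96),('1 NR',196,162,96),
('2 FL',40,168,116),('2 FR',203,170,116),('2 NL',40,287,116),('2 NR',196,290,116),
('3 NL',41,393,96),('3 NR',182,391,96),('4 FL',38,397,96),('4 FR',180,396,96),('4 NL',38,490,96),('4 NR',174,494,96),
('bar1',126,60+31,122),('bar2',122,233,142),('bar3',114,352,122),('bar4',110,464,122)]
for n,a,b,z in pts:
    X=bp(p,f(a,b),z);print(n,X.round(1))
E
```

```text
[590.93305023 148.16470414 267.67559752] 1.5
wallR in bot L [583.   12.8   6. ]
wallR in bot R [657.  30.   6.]
wallR top L [580.8  12.4  46. ]
wallR top R [657.1  27.5  46. ]
wallL top L [535.9 271.7  46. ]
wallL top R [612.7 284.1  46. ]
1 FL [545.3 264.   96. ]
1 FR [604.7 273.6  96. ]
1 NL [553.3 217.   96. ]
1 NR [614.5 228.3  96. ]
2 FL [554.7 213.5 116. ]
2 FR [615.5 225.5 116. ]
2 NL [563.  168.9 116. ]
2 NR [624.1 180.6 116. ]
3 NL [571.1 119.   96. ]
3 NR [632.1 132.9  96. ]
4 FL [570.1 116.9  96. ]
4 FR [631.8 130.5  96. ]
4 NL [578.4  72.5  96. ]
4 NR [640.5  83.6  96. ]
bar1 [580.8 246.2 122. ]
bar2 [589.3 198.4 142. ]
bar3 [597.1 150.4 122. ]
bar4 [605.7 102.7 122. ]
```

```bash
python3 -c "
from h import *
plan((597.1,150.4,150),0.177);plan((597.1,150.4,101),0.177)"
```

```text
turn [-0.05  0.03  0.32] shift [0.031 0.177 2.941]
turn [-0.05  0.03  0.32] shift [0.034 0.183 4.166]
```

>>> send_rows(
  targets=[-0.05, 0.03, 0.32, 0.03, 0.18, 1.0, 85, -0.05, 0.03, 0.32, 0.03, 0.18, 2.0, 85, -0.05, 0.03, 0.32, 0.03, 0.18, 3.0, 60, -0.05, 0.03, 0.32, 0.03, 0.18, 3.7, 50, -0.05, 0.03, 0.32, 0.03, 0.18, 4.0, 50],
  grip_force=30,
)

```text
t: 1.92
tcp_pos: [592.6, 150.9, 101.5]
tcp_rot: [-0.004, 0.641, 0.767, -0.004]
contact_force: [-0.8, -0.0, -0.4]
width: 51.1
```

```bash
python3 - <<'E'
from h import *
p=camera_params('wrist');im=snapshot('wrist');cv2.imwrite('pics/w3.png',im)
plan((597.1,150.4,101),0.177);s=state();print(s['tcp_pos'],s['width'],s['contact_force'])
E
```

```text
turn [-0.11 -0.01  0.01] shift [-0.03   0.108  0.003]
[592.62764114 150.83106245 101.16036564] 50.27396583062892 [-0.55209842 -0.6896203  -1.32354492]
```

View pics/w3.png

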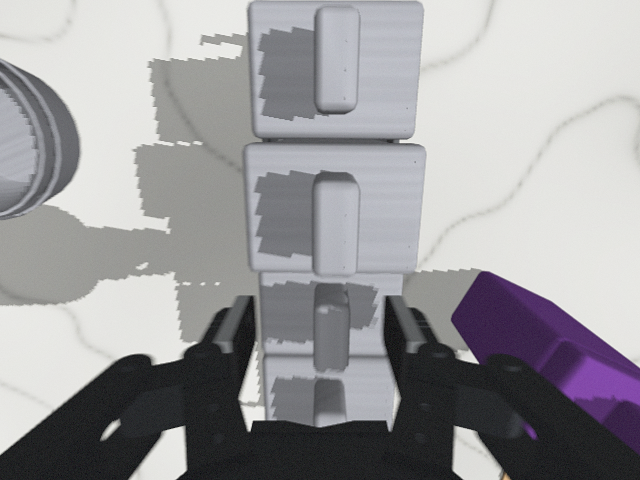

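The fingers straddle bar 3 (bar at (332,328)) with pads at u 243 and 397. The bar sits about 5 mm to the tool's +y, which agrees with the plan residual. I'll correct and close.

>>> send_rows(
  targets=[-0.11, 0, 0, -0.03, 0.12, 0, 50, -0.11, 0, 0, -0.03, 0.12, 0, 30, -0.11, 0, 0, -0.03, 0.12, 0, 8, -0.11, 0, 0, -0.03, 0.12, 0, 8, -0.11, 0, 0, -0.03, 0.12, 0, 8],
  grip_force=30,
)

```text
t: 2.38
tcp_pos: [598.8, 150.8, 103.8]
tcp_rot: [0.001, 0.641, 0.767, 0.002]
contact_force: [-0.9, 0.5, 3.4]
width: 13.2
```

>>> send_rows(
  targets=[0, 0, 0, 0, 0, 0, 8, 0, 0, 0, 0, 0, 0, 8, 0, 0, 0, 0, 0, 0, 8],
)

```text
t: 2.63
tcp_pos: [598.7, 150.7, 103.9]
tcp_rot: [0.001, 0.641, 0.767, 0.002]
contact_force: [-3.0, -0.1, 3.5]
width: 13.1
```

```bash
python3 - <<'E'
from h import *
s=state();print(s['tcp_pos'],s['width'],s['contact_force'],s['t'],rot(s).as_matrix().round(3))
c=s['tcp_pos'];plan(c-56*np.array([-.177,.984,0]),0.177)
E
```

```text
[598.73448036 150.74982237 103.85037745] 13.106661684745598 [-3.04366366 -0.07495367  3.45251409] 2.6333 [[-0.177  0.984  0.004]
 [ 0.984  0.177  0.002]
 [ 0.001  0.005 -1.   ]]
turn [ 0.04 -0.01  0.01] shift [-1.4e+00 -0.0e+00 -1.0e-03]
```

>>> send_rows(
  targets=[0, 0, 0, -0.1, 0, 0, 8, 0, 0, 0, -0.25, 0, 0, 8, 0, 0, 0, -0.4, 0, 0, 8, 0, 0, 0, -0.55, 0, 0, 8, 0, 0, 0, -0.7, 0, 0, 8],
)

```text
t: 3.05
tcp_pos: [603.9, 122.6, 103.9]
tcp_rot: [0.001, 0.642, 0.767, 0.002]
contact_force: [-0.5, 1.3, 0.7]
width: 13.3
```

>>> send_rows(
  targets=[0, 0, 0, -0.15, 0, 0, 8, 0, 0, 0, -0.3, 0, 0, 8, 0, 0, 0, -0.45, 0, 0, 8, 0, 0, 0, -0.55, 0, 0, 8, 0, 0, 0, -0.55, 0, 0, 8],
)

```text
t: 3.47
tcp_pos: [608.0, 99.3, 103.9]
tcp_rot: [0.002, 0.642, 0.767, 0.002]
contact_force: [1.1, -0.2, -0.4]
width: 13.3
```

>>> send_rows(
  targets=[0, 0, 0, -0.04, 0, 0, 8, 0, 0, 0, -0.08, 0, 0, 8, 0, 0, 0, -0.1, 0, 0, 8, 0, 0, 0, -0.1, 0, 0, 8],
)

```text
t: 3.8
tcp_pos: [608.7, 95.5, 103.9]
tcp_rot: [0.002, 0.642, 0.767, 0.002]
contact_force: [-0.3, 1.7, 0.4]
width: 13.4
```

>>> send_rows(
  targets=[0, 0, 0, 0, 0, 0, 30, 0, 0, 0, 0, 0, 0, 40, 0, 0, 0, 0, 0, -0.3, 45, 0, 0, 0, 0, 0, -1.2, 50, 0, 0, 0, 0, 0, -1.6, 50],
)

```text
t: 4.22
tcp_pos: [609.5, 95.3, 171.9]
tcp_rot: [0.003, 0.642, 0.767, 0.003]
contact_force: [0.3, -0.0, 1.6]
width: 49.9
```

```bash
python3 - <<'E'
from h import *
plan((590.7,198.7,165),0.177)
plan((590.7,198.7,124),0.177)
E
```

```text
turn [ 0.08  0.01 -0.  ] shift [ 2.628 -0.01   0.17 ]
turn [ 0.08  0.01 -0.  ] shift [ 2.629 -0.019  1.195]
```

>>> send_rows(
  targets=[0.08, 0, 0, 0.9, 0, 0, 50, 0.08, 0, 0, 1.9, -0.01, 0, 50, 0.08, 0, 0, 2.63, -0.02, 0, 50, 0.08, 0, 0, 2.63, -0.02, 0.6, 50, 0.08, 0, 0, 2.63, -0.02, 1.19, 50],
)

```text
t: 4.63
tcp_pos: [592.0, 201.2, 127.6]
tcp_rot: [0.003, 0.641, 0.768, 0.003]
contact_force: [-0.2, -0.0, -0.1]
width: 50.4
```

>>> send_rows(
  targets=[0, 0, 0, 0, 0, 0, 40, 0, 0, 0, 0, 0, 0, 8, 0, 0, 0, 0, 0, 0, 8, 0, 0, 0, 0, 0, 0, 8, 0, 0, 0, 0, 0, 0, 8],
)

```text
t: 5.05
tcp_pos: [592.9, 200.9, 129.5]
tcp_rot: [0.004, 0.641, 0.768, 0.004]
contact_force: [0.5, 0.3, 0.5]
width: 12.9
```

```bash
python3 - <<'E'
from h import *
s=state();print(s['tcp_pos'],s['width'],s['contact_force']);plan((590.7,198.7,124),0.177)
E
```

```text
[592.93685121 200.94886853 129.52190795] 12.943795915167664 [0.4661789  0.25042605 0.51057208]
turn [0.1  0.01 0.02] shift [-0.045 -0.067  0.137]
```

>>> send_rows(
  targets=[0, 0, 0, 0.04, 0, 0, 8, 0, 0, 0, 0.08, 0, 0, 8, 0, 0, 0, 0.12, 0, 0, 8, 0, 0, 0, 0.12, 0, 0, 8, 0, 0, 0, 0.12, 0, 0, 8],
)

```text
t: 5.47
tcp_pos: [592.2, 205.5, 129.5]
tcp_rot: [0.004, 0.641, 0.768, 0.004]
contact_force: [0.6, -1.6, -0.7]
width: 13.1
```

>>> send_rows(
  targets=[0, 0, 0, 0, 0, 0, 30, 0, 0, 0, 0, 0, 0, 40, 0, 0, 0, 0, 0, -0.5, 50, 0, 0, 0, 0, 0, -1.5, 80, 0, 0, 0, 0, 0, -2.5, 85],
)

```text
t: 5.88
tcp_pos: [589.8, 205.5, 228.3]
tcp_rot: [0.002, 0.641, 0.768, 0.002]
contact_force: [2.0, 0.1, -0.2]
width: 72.5
```

>>> send_rows(
  targets=[0.1, 0, 0, 0, 0, -0.9, 85, 0.1, 0, 0, -0.8, 0, -1.6, 85, 0.1, 0, 0, -0.8, 0, -1.6, 85, 0.1, 0, 0, -0.8, 0, -1.6, 85],
)

```text
t: 6.22
tcp_pos: [596.4, 173.4, 295.9]
tcp_rot: [0.001, 0.641, 0.767, 0.0]
contact_force: [-0.2, -0.2, -0.8]
width: 84.7
```

```bash
python3 - <<'E'
from h import *
snapshot('wrist');p=camera_params('wrist');im=snapshot('wrist');q=camera_params('wrist')
print(abs(p['extrinsics']-q['extrinsics']).max(),state()['tcp_pos']);np.save('w4.npy',p['extrinsics']);cv2.imwrite('pics/w4.png',im)
c=im[45:340,250:400];c=cv2.resize(c,None,fx=2,fy=2,interpolation=cv2.INTER_CUBIC)
c=np.clip(c*1.5,0,255).astype(np.uint8);cv2.imwrite('pics/w4c.png',c)
E
```

```text
1.484875653422364 [594.83110513 174.32452    291.26335044]
```

View pics/w4c.png

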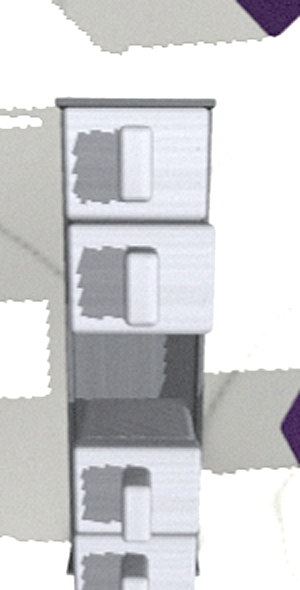

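The gap is open between the tall canister (lid edge at crop y 333) and can 3 (lid edge at crop y 447), and all four still stand.

```bash
python3 - <<'E'
from h import *
p=camera_params('wrist');p['extrinsics']=np.load('w4.npy')
f=lambda a,b:(250+a/2,45+b/2)
for n,a,b,z in[('2NL',72,334,116),('2NR',211,334,116),('3FL',75,448,96),('3FR',199,446,96),('3N L',76,534,96),('3N R',196,533,96),('bar2',143,286,142),('bar3',138,512,122),('bar1',136,162,122),('wallLtop',58,102,46),('wallLtopR',215,101,46)]:
    X=bp(p,f(a,b),z);print(n,X.round(1),(X[:2]@np.array([[.984,-.177],[.177,.984]])).round(1))
s=state();plan((474,-367,300),0.3);print(s['joints'].round(2))
E
```

```text
2NL [565.  172.7 116. ] [586.6  69.9]
2NR [625.4 183.6 116. ] [647.9  70. ]
3FL [574.1 111.6  96. ] [584.6   8.2]
3FR [633.9 123.6  96. ] [645.6   9.4]
3N L [581.8  65.2  96. ] [584.  -38.8]
3N R [641.9  76.8  96. ] [645.3 -38.1]
bar2 [591.3 203.1 142. ] [617.8  95.2]
bar3 [608.6  95.7 122. ] [615.8 -13.6]
bar1 [580.1 249.1 122. ] [614.9 142.4]
wallLtop [536.7 270.2  46. ] [576.  170.9]
wallLtopR [612.6 284.4  46. ] [653.2 171.4]
turn [-0.06 -0.   -1.15] shift [-12.776  -5.391  -0.179]
[ 0.19  0.25  1.07 -0.    1.83  0.01]
```

>>> send_rows(
  targets=[0, 0, 0, -5, -2.1, -0.2, 85, 0, 0, 0, -5, -2.1, -0.2, 85, 0, 0, 0, -5, -2.1, -0.2, 85, 0, 0, 0, -5, -2.1, -0.2, 85, 0, 0, 0, -5, -2.1, -0.2, 85],
)

```text
t: 6.73
tcp_pos: [548.4, -29.6, 296.9]
tcp_rot: [-0.004, 0.64, 0.768, -0.004]
contact_force: [0.5, 0.5, 0.0]
width: 84.7
```

>>> send_rows(
  targets=[0, 0, 2, -5, -2.1, -0.2, 85, 0, 0, 2, -5, -2.1, -0.2, 85, 0, 0, 2, -5, -2.1, -0.2, 85, 0, 0, 2, -5, -2.1, -0.2, 85, 0, 0, 2, -5, -2.1, -0.2, 85],
)

```text
t: 7.15
tcp_pos: [503.1, -232.9, 302.7]
tcp_rot: [-0.006, 0.716, 0.698, -0.004]
contact_force: [0.3, -0.9, -1.4]
width: 85.2
```

```bash
python3 -c "
from h import *
plan((474,-362,260),-0.28);print(state()['tcp_pos'])"
```

```text
turn [-0.14 -0.    2.42] shift [-3.249 -0.626  1.068]
[ 503.07397112 -232.86440417  302.662168  ]
```

>>> send_rows(
  targets=[-0.14, 0, 2.42, -3.25, -0.63, 0, 85, -0.14, 0, 2.42, -3.25, -0.63, 0, 85, -0.14, 0, 2.42, -3.25, -0.63, 0.5, 85, -0.14, 0, 2.42, -3.25, -0.63, 1.0, 85, -0.14, 0, 2.42, -3.25, -0.63, 1.07, 85],
)

```text
t: 7.57
tcp_pos: [471.0, -362.9, 251.5]
tcp_rot: [-0.007, 0.8, 0.6, -0.001]
contact_force: [0.4, 0.2, -1.4]
width: 85.0
```

```bash
python3 - <<'E'
from h import *
snapshot('wrist');snapshot('wrist');p=camera_params('wrist');im=snapshot('wrist');q=camera_params('wrist')
print(abs(p['extrinsics']-q['extrinsics']).max(),state()['tcp_pos']);np.save('w5.npy',p['extrinsics']);cv2.imwrite('pics/w5.png',im)
E
```

```text
1.5745311486235778 [ 473.98206523 -360.38778432  258.34006897]
```

View pics/w5.png

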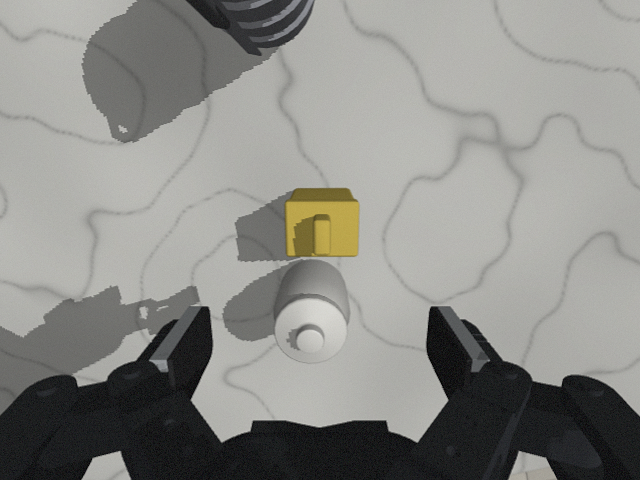

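The yellow box's lid corners are (286,201), (357,200), (359,255) and (287,256), square to the tool. The jar sits just to its right side (below it in the image).

```bash
python3 - <<'E'
from h import *
p=camera_params('wrist');p['extrinsics']=np.load('w5.npy')
L=[bp(p,u,90) for u in[(286,201),(357,200),(359,255.5),(287,256)]]
c=np.mean(L,0);print(np.round(L,1),c.round(1));b=bp(p,(322,236),116);print('bar',b.round(1))
for a,d in((0,1),(3,2)): v=L[d]-L[a];print(np.linalg.norm(v),np.arctan2(v[1],v[0]))
for a,d in((2,1),(3,0)): v=L[d]-L[a];print(np.linalg.norm(v),np.arctan2(-v[0],v[1]))
plan(((c+b)/2+[1,0,0])[:2].tolist()+[96],-0.28);print(state()['joints'].round(2))
E
```

```text
[[ 449.3 -336.2   90. ]
 [ 507.2 -351.9   90. ]
 [ 496.6 -400.3   90. ]
 [ 435.3 -383.4   90. ]] [ 472.1 -368.    90. ]
bar [ 472.2 -367.   116. ]
59.99369570621638 -0.264433742704288
63.603111312690906 -0.270076336120872
49.581870748117346 -0.21496964636402202
49.17595250261362 -0.28796124558333946
turn [-0.03 -0.03  0.01] shift [-0.189  0.042  4.058]
[-0.75  0.19  1.2   0.    1.75 -0.47]
```

>>> send_rows(
  targets=[0, 0, -0.1, -0.19, 0.04, 1.0, 85, 0, 0, -0.1, -0.19, 0.04, 2.0, 85, 0, 0, -0.1, -0.19, 0.04, 3.0, 60, 0, 0, -0.1, -0.19, 0.04, 3.6, 50, 0, 0, -0.1, -0.19, 0.04, 3.75, 50],
  grip_force=40,
)

```text
t: 8.13
tcp_pos: [472.1, -363.5, 103.6]
tcp_rot: [-0.007, 0.794, 0.607, -0.0]
contact_force: [-0.8, 0.0, -0.6]
width: 51.5
```

```bash
python3 - <<'E'
from h import *
plan((473,-367.5,97),-0.267);s=state();print(s['tcp_pos'],s['contact_force'],s['width'])
E
```

```text
turn [-0.1  -0.07  0.02] shift [-0.091  0.049  0.165]
[ 472.09779257 -363.54566     103.6298867 ] [-0.83672064  0.02498668 -0.55320795] 51.45444681142541
```

>>> send_rows(
  targets=[-0.1, -0.07, 0, -0.09, 0.05, 0.1, 45, -0.1, -0.07, 0, -0.09, 0.05, 0.16, 40, -0.1, -0.07, 0, -0.09, 0.05, 0.16, 40, -0.1, -0.07, 0, -0.09, 0.05, 0.16, 40],
)

```text
t: 8.47
tcp_pos: [474.4, -368.2, 100.0]
tcp_rot: [0.002, 0.794, 0.608, 0.001]
contact_force: [0.0, -0.7, 0.8]
width: 39.9
```

>>> send_rows(
  targets=[0, 0, 0, 0, 0, 0, 20, 0, 0, 0, 0, 0, 0, 8, 0, 0, 0, 0, 0, 0, 8, 0, 0, 0, 0, 0, 0, 8, 0, 0, 0, 0, 0, 0, 8],
)

```text
t: 8.88
tcp_pos: [474.7, -369.0, 102.0]
tcp_rot: [0.004, 0.794, 0.608, 0.001]
contact_force: [-1.6, 0.1, 6.0]
width: 13.1
```

```bash
python3 - <<'E'
from h import *
plan((473,-367.5,97),-0.267);s=state();print(s['tcp_pos'],s['contact_force'],s['width'],rot(s).as_matrix().round(4))
E
```

```text
turn [0.06 0.03 0.02] shift [ 0.026 -0.053  0.125]
[ 474.73724549 -369.02187774  102.00545619] [-1.61262411  0.07771666  6.04232908] 13.121901295506287 [[ 0.2617  0.9651  0.0052]
 [ 0.9651 -0.2617 -0.0049]
 [-0.0034  0.0063 -1.    ]]
```

>>> send_rows(
  targets=[0, 0, 0, 0, 0, -0.3, 8, 0, 0, 0, 0, 0, -0.9, 8, 0, 0, 0, 0, 0, -1.6, 8, 0, 0, 0, 0, 0, -2.3, 8, 0, 0, 0, 0, 0, -3.0, 8],
)

```text
t: 9.3
tcp_pos: [473.9, -368.2, 223.2]
tcp_rot: [0.003, 0.794, 0.608, 0.001]
contact_force: [0.6, -0.4, -2.0]
width: 12.8
```

>>> send_rows(
  targets=[0, 0, 0, 0, 0, -0.8, 8, 0, 0, 0, 0, 0, -1.6, 8, 0, 0, 0, 0, 0, -2.4, 8, 0, 0, 0, 0, 0, -3.1, 8, 0, 0, 0, 0, 0, -3.4, 8],
)

```text
t: 9.72
tcp_pos: [473.7, -367.9, 365.1]
tcp_rot: [0.007, 0.794, 0.608, 0.001]
contact_force: [1.0, -0.6, -0.5]
width: 12.9
```

```bash
python3 - <<'E'
from h import *
plan((480,-150,360),-0.1);plan((599,149,360),0.177);s=state();print(s['tcp_pos'],s['contact_force'],s['width'],s['joints'].round(2))
E
```

```text
turn [ 0.12  0.07 -1.57] shift [ 5.3   -1.274  0.077]
turn [ 0.11  0.09 -4.22] shift [13.293 -0.358  0.038]
[ 473.67415677 -367.90209213  365.0888086 ] [ 1.02335693 -0.58000373 -0.48784748] 12.873043421362539 [-0.76  0.21  0.97  0.    1.95 -0.49]
```

>>> send_rows(
  targets=[0, 0, -0.4, 0.7, 0, 0, 8, 0, 0, -0.8, 1.6, 0, 0, 8, 0, 0, -1.2, 2.6, 0, 0, 8, 0, 0, -1.6, 3.6, 0, 0, 8, 0, 0, -2, 4.6, 0, 0, 8],
)

```text
t: 10.13
tcp_pos: [521.8, -188.7, 364.2]
tcp_rot: [0.007, 0.726, 0.688, 0.001]
contact_force: [0.8, 0.4, -0.8]
width: 13.0
```

```bash
python3 -c "
from h import *
plan((599,149,345),0.177);print(state()['width'])"
```

```text
turn [ 0.1   0.09 -2.21] shift [8.539 1.464 0.423]
12.982771312933314
```

>>> send_rows(
  targets=[0, 0, -0.5, 0.9, 0.16, 0, 8, 0, 0, -1, 1.9, 0.32, 0, 8, 0, 0, -1.5, 2.9, 0.5, 0, 8, 0, 0, -2, 3.9, 0.67, 0, 8, 0, 0, -2.2, 4.8, 0.82, 0, 8],
)

```text
t: 10.55
tcp_pos: [564.9, 3.8, 363.2]
tcp_rot: [0.007, 0.641, 0.768, 0.0]
contact_force: [0.9, 0.9, -1.9]
width: 13.2
```

```bash
python3 -c "
from h import *
plan((599,149,300),0.177);print(state()['width'])"
```

```text
turn [0.1  0.1  0.02] shift [3.436 1.47  1.559]
13.185703528587803
```

>>> send_rows(
  targets=[0.04, 0.07, 0.02, 0.9, 0.4, 0, 8, 0.04, 0.07, 0.02, 1.8, 0.8, 0.2, 8, 0.04, 0.07, 0.02, 2.7, 1.2, 0.8, 8, 0.04, 0.07, 0.02, 3.43, 1.47, 1.5, 8, 0.04, 0.07, 0.02, 3.43, 1.47, 2.2, 8],
)

```text
t: 10.97
tcp_pos: [600.0, 154.6, 274.4]
tcp_rot: [0.003, 0.639, 0.769, 0.004]
contact_force: [0.1, -0.5, -2.8]
width: 12.9
```

>>> send_rows(
  targets=[0, 0, 0, 0, 0, 0, 8, 0, 0, 0, 0, 0, 0, 8],
)

```text
t: 11.13
tcp_pos: [598.6, 155.5, 271.4]
tcp_rot: [0.0, 0.639, 0.77, 0.001]
contact_force: [0.1, 0.1, -1.0]
width: 13.0
```

```bash
python3 - <<'E'
from h import *
p=camera_params('wrist');im=snapshot('wrist');q=camera_params('wrist')
print(abs(p['extrinsics']-q['extrinsics']).max());np.save('w6.npy',p['extrinsics']);cv2.imwrite('pics/w6.png',im)
plan((599,149,180),0.177);s=state();print(s['tcp_pos'],s['width'])
E
```

```text
2.946777964828584
turn [ 0.09 -0.    0.07] shift [-0.134 -0.072  2.375]
[600.0063588  154.59690298 275.0136484 ] 13.029714190475161
```

View pics/w6.png

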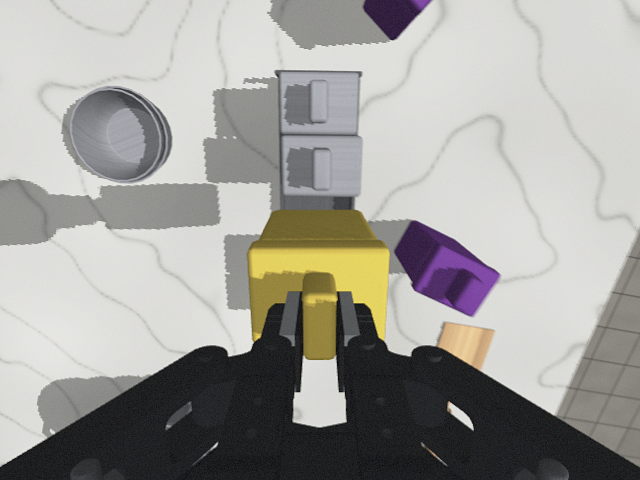

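The box hangs square in the jaws (lid's left edge (249,248)–(388,246), bar (319,318)), with the tall canister's near lid edge at v≈197. I'll check the box offset relative to the tool.

```bash
python3 - <<'E'
from h import *
M=np.array([[.984,-.177],[.177,.984]])
p=camera_params('wrist');p['extrinsics']=np.load('w6.npy')
for n,u,z in[('lidL',(250,247),260.5),('lidR',(387,245),260.5),('tallL',(282,197),116),('tallR',(360,196),116),('bar2',(322,170),142),('bar1',(319,101),122)]:
    X=bp(p,u,z);print(n,X.round(1),(X[:2]@M).round(1))
E=np.linalg.inv(p['extrinsics']);T=E@np.linalg.inv(np.array([[0,-.956,-.292,74.836],[1,0,-.001,.404],[.001,-.292,.956,-143.322],[0,0,0,1]]))
print('tcp at pic',T[:3,3].round(1),(T[:2,3]@M).round(1))
s=state();print(s['tcp_pos'],s['tcp_pos'][:2]@M);plan((599.2,148.5,180),0.177)
E
```

```text
lidL [564.1 174.8 260.5] [586.   72.2]
lidR [622.8 186.7 260.5] [645.9  73.5]
tallL [565.  171.2 116. ] [586.3  68.4]
tallR [627.2 183.7 116. ] [649.7  69.7]
bar2 [592.2 201.2 142. ] [618.4  93.1]
bar1 [581.2 248.3 122. ] [615.9 141.4]
tcp at pic [598.2 155.4 271.4] [616.2  47.1]
[600.0063588  154.59690298 275.0136484 ] [617.76990888  45.92222702]
turn [ 0.09 -0.    0.07] shift [-0.147 -0.07   2.375]
```

>>> send_rows(
  targets=[0.03, 0, 0, -0.17, -0.07, 0, 8, 0.03, 0, 0, -0.17, -0.07, 0, 8, 0.03, 0, 0, -0.17, -0.07, 0.4, 8, 0.03, 0, 0, -0.17, -0.07, 0.9, 8, 0.03, 0, 0, -0.17, -0.07, 1.0, 8],
)

```text
t: 11.6
tcp_pos: [598.7, 146.0, 234.4]
tcp_rot: [0.002, 0.64, 0.768, 0.002]
contact_force: [-1.4, -0.4, -3.0]
width: 12.6
```

>>> send_rows(
  targets=[0, 0, 0, 0, 0, 0, 8, 0, 0, 0, 0, 0, 0, 8],
)

```text
t: 11.77
tcp_pos: [599.3, 145.0, 236.1]
tcp_rot: [0.002, 0.641, 0.768, 0.003]
contact_force: [0.7, -0.9, -1.7]
width: 13.2
```

```bash
python3 - <<'E'
from h import *
M=np.array([[.984,-.177],[.177,.984]])
s=state();print(s['tcp_pos'],s['tcp_pos'][:2]@M);plan((599.2,147.6,180),0.177);plan((599.2,147.6,108),0.177)
E
```

```text
[599.27170776 144.9988809  236.08536809] [615.34816235  36.60780653]
turn [0.07 0.   0.03] shift [ 0.064 -0.     1.402]
turn [0.07 0.   0.03] shift [ 0.065 -0.013  3.202]
```

>>> send_rows(
  targets=[0, 0, 0, 0.065, 0, 0, 8, 0, 0, 0, 0.065, 0, 0.2, 8, 0, 0, 0, 0.065, 0, 0.5, 8, 0, 0, 0, 0.065, 0, 0.8, 8, 0, 0, 0, 0.065, 0, 1.0, 8],
)

```text
t: 12.18
tcp_pos: [598.2, 147.6, 193.3]
tcp_rot: [0.001, 0.64, 0.768, 0.001]
contact_force: [0.1, 0.2, -2.6]
width: 13.1
```

```bash
python3 - <<'E'
from h import *
M=np.array([[.984,-.177],[.177,.984]])
s=state();print(s['tcp_pos'],s['tcp_pos'][:2]@M);plan((599.2,147.6,108),0.177)
im=snapshot('wrist');c=cv2.resize(im[60:400,220:420],None,fx=1.7,fy=1.7)
sd=snapshot('side');e=cv2.resize(sd[130:250,250:370],None,fx=3.5,fy=3.5)
o=np.zeros((580,780,3),np.uint8);o[:c.shape[0],:c.shape[1]]=c;o[:e.shape[0],350:350+e.shape[1]]=e
cv2.imwrite('pics/w7.png',np.clip(o*1.4,0,255).astype(np.uint8))
E
```

```text
[598.18752223 147.60492251 193.33078601] [614.74259316  39.36405232]
turn [ 0.04 -0.    0.04] shift [-0.005  0.017  2.133]
```

View pics/w7.png

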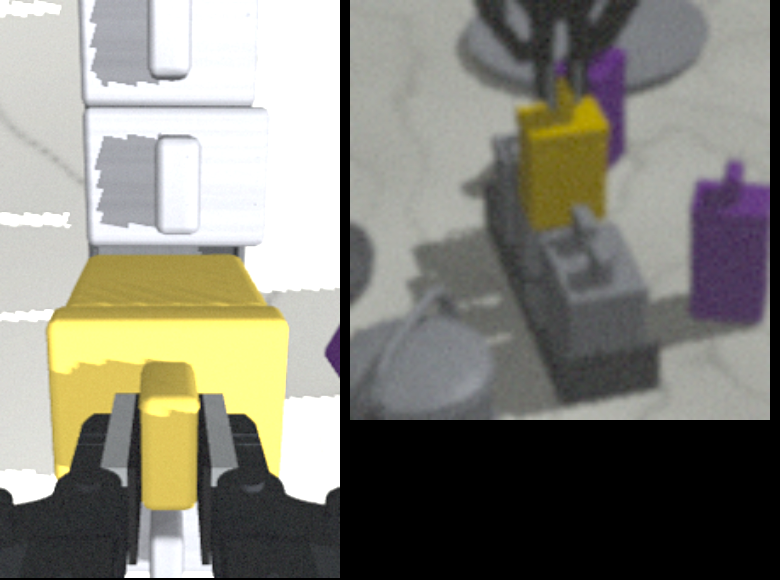

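The box's lower edge shows a clear strip to the tall canister (crop y 245–255), and it is centred on the row. Continuing down.

>>> send_rows(
  targets=[0, 0, 0, 0, 0.02, 0.3, 8, 0, 0, 0, 0, 0.02, 0.6, 8, 0, 0, 0, 0, 0.02, 0.9, 8, 0, 0, 0, 0, 0.02, 1.2, 8, 0, 0, 0, 0, 0.02, 1.4, 8],
)

```text
t: 12.7
tcp_pos: [597.4, 147.5, 133.6]
tcp_rot: [-0.001, 0.64, 0.768, -0.001]
contact_force: [0.1, -0.0, -2.4]
width: 12.6
```

```bash
python3 - <<'E'
from h import *
M=np.array([[.984,-.177],[.177,.984]])
s=state();print(s['tcp_pos'],s['tcp_pos'][:2]@M,s['contact_force'],s['moment']);plan((599.2,147.6,108),0.177)
E
```

```text
[597.36884633 147.46971804 133.57348006] [613.91308488  39.37591675] [ 0.11437102 -0.04240279 -2.41396482] [ 0.03083092 -0.00085995 -0.06493448]
turn [-0.02 -0.    0.03] shift [-0.005  0.047  0.639]
```

>>> send_rows(
  targets=[-0.06, 0, 0, 0, 0.05, 0.2, 8, -0.06, 0, 0, 0, 0.05, 0.35, 8, -0.06, 0, 0, 0, 0.05, 0.5, 8, -0.06, 0, 0, 0, 0.05, 0.55, 8, -0.06, 0, 0, 0, 0.05, 0.55, 8],
)

```text
t: 13.12
tcp_pos: [599.0, 147.8, 111.0]
tcp_rot: [0.001, 0.64, 0.768, 0.001]
contact_force: [0.0, 0.0, -1.1]
width: 13.3
```

>>> send_rows(
  targets=[0, 0, 0, 0, 0, 0.04, 8, 0, 0, 0, 0, 0, 0.08, 8, 0, 0, 0, 0, 0, 0.08, 8],
)

```text
t: 13.37
tcp_pos: [599.3, 147.9, 108.1]
tcp_rot: [0.001, 0.64, 0.768, 0.001]
contact_force: [-0.3, -1.0, -2.6]
width: 12.7
```

Not down yet (force about −2 N, which is the box weight). I'll ease down until it touches.

>>> send_rows(
  targets=[0, 0, 0, 0, 0, 0.02, 8, 0, 0, 0, 0, 0, 0.04, 8, 0, 0, 0, 0, 0, 0.04, 8],
)

```text
t: 13.62
tcp_pos: [599.6, 148.0, 108.0]
tcp_rot: [0.002, 0.64, 0.768, 0.002]
contact_force: [-3.0, 0.1, 5.1]
width: 12.9
```

>>> send_rows(
  targets=[0, 0, 0, 0, 0, 0.02, 8, 0, 0, 0, 0, 0, 0.03, 8, 0, 0, 0, 0, 0, 0.03, 8],
)

```text
t: 13.87
tcp_pos: [600.0, 148.1, 107.9]
tcp_rot: [0.002, 0.64, 0.768, 0.003]
contact_force: [-2.4, -0.7, 4.9]
width: 13.0
```

>>> send_rows(
  targets=[0, 0, 0, 0, 0, 0, 18, 0, 0, 0, 0, 0, 0, 25, 0, 0, 0, 0, 0, 0, 35, 0, 0, 0, 0, 0, -0.3, 40, 0, 0, 0, 0, 0, -0.8, 45],
)

```text
t: 14.28
tcp_pos: [597.9, 147.7, 137.2]
tcp_rot: [-0.0, 0.64, 0.768, 0.0]
contact_force: [-0.3, 1.1, -0.1]
width: 45.0
```

>>> send_rows(
  targets=[0, 0, 0, 0, 0, -0.9, 60, 0, 0, 0, 0, 0, -1.9, 85, 0, 0, 0, 0, 0, -2.8, 85, 0, 0, 0, 0, 0, -3.5, 85, 0, 0, 0, 0, 0, -3.5, 85],
)

```text
t: 14.7
tcp_pos: [600.4, 148.0, 287.3]
tcp_rot: [0.005, 0.64, 0.768, 0.006]
contact_force: [0.8, 0.7, 2.6]
width: 84.9
```

```bash
python3 - <<'E'
from h import *
print(state()['tcp_pos'])
snapshot('wrist');snapshot('wrist');p=camera_params('wrist');im=snapshot('wrist');np.save('w8.npy',p['extrinsics']);cv2.imwrite('pics/w8r.png',im)
c=cv2.resize(im[40:340,240:420],None,fx=1.9,fy=1.9,interpolation=cv2.INTER_CUBIC)
sd=snapshot('side');e=cv2.resize(sd[140:250,270:370],None,fx=3,fy=3,interpolation=cv2.INTER_CUBIC)
sc=snapshot('scene');g=cv2.resize(sc[165:280,325:465],None,fx=2,fy=2,interpolation=cv2.INTER_CUBIC)
o=np.zeros((590,800,3),np.uint8);o[:c.shape[0],:c.shape[1]]=c;o[:e.shape[0],360:360+e.shape[1]]=e;o[340:340+g.shape[0],360:360+g.shape[1]]=g
cv2.imwrite('pics/w8.png',np.clip(o*1.4,0,255).astype(np.uint8))
cv2.imwrite('pics/scene_end.png',sc)
a=cv2.imread('pics/scene0.png');d=cv2.absdiff(a,sc).max(2)
print('diff jar/tiffin area',(d[150:280,100:145]>40).sum(),(d[160:250,205:285]>40).sum(),'kat',(d[140:185,350:398]>40).sum(),'spat',(d[310:375,270:395]>40).sum())
E
```

```text
[600.4180427  148.00082424 287.30036406]
diff jar/tiffin area 0 0 kat 0 spat 0
```

View pics/w8.png

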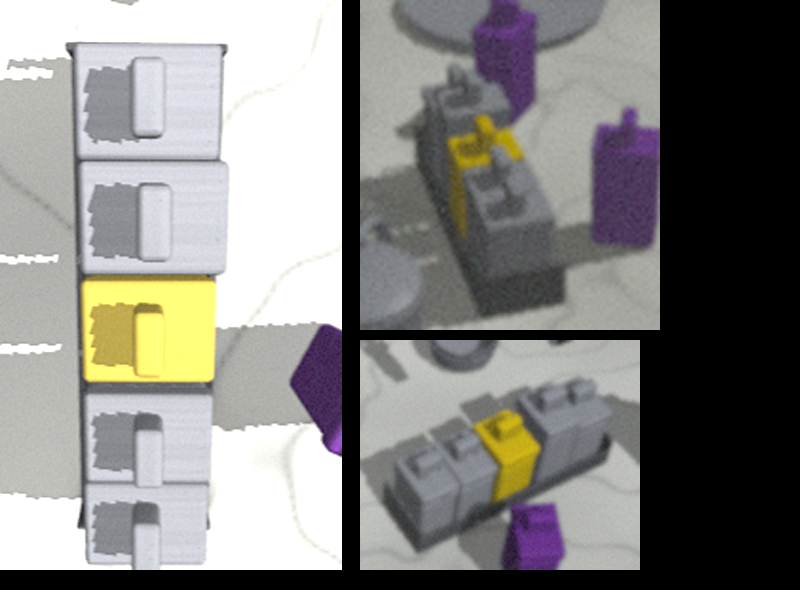

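The box stands between the tall canister and the next one. It is square, in line with the row and level with the low lids, and all four canisters stand in the rack. The bystanders show no pixel change.

```bash
python3 -c "
from rig import *
print(state()['t'],state()['width']);print(sign_off())"
```

```text
14.95 85.04619195268695
the job is handed in; nothing more can be done
None
```

The chutney box is in the rack, directly to the right of the tallest canister, which is second from the left. I handed the job in at about 15 s.

- **Opening the gap:** I drew the third canister, with the fourth ahead of it, about 56 mm to the right by its grip. I drew the tall one about 4.5 mm to the left. The gap was about 60 mm, with no lifting or tipping seen.
- **Placing the box:** I carried it over the tiffin and lowered it into the gap. It touched the rack floor at the expected height with about 5 N, and only then did I release it.
- **Last checks:** The final wrist, side and scene views show the box upright, square and in line, with its lid at the low canisters' level. All four canisters stand in the rack. The image areas around the jar, tiffin, katoris and spatula show no change from the start, and the gripper was open and clear of everything.
- **Disagreements:** No check failed. The readings of the row's angle differed by about 1°, within the camera calibration. I gripped the tall canister about 5 mm higher on its bar than planned, which had no effect.

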